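# Turn the leaf of the sample book

### The arm

A 6-joint arm with a two-finger parallel gripper is mounted at the origin on the work surface. World frame = base frame: x ahead of the robot, y to its left, z up, the work surface at z = 0. Lengths are in m, angles in rad, forces in N, time in s.
With the tool pointing down it reaches from about 0.4 to 0.825 m from the base axis. Payload 7 kg.
Tool frame: the origin (TCP) lies between the finger pads; the fingertips stand robot.tip_extent ahead of it and the grasp point (between the pads) is the TCP (robot.tip_extent is the distance from the TCP to the fingertips, in m); z points along the fingers, y is the direction in which the jaws open and shut (so a half turn about z gives the same grasp; the last joint's range is limited). The gripper opens to 88 mm and grips with 3 to 60 N. Pads are 19 mm wide; open, the fingers measure 130 mm over their backs; the gripper's body (78 mm by 193 mm) begins 47 mm behind the grasp point.
Start: joints at [1.472, 0.359, 0.012, 0, -1.224, -0.288], TCP at [0.255, 0.625, 0.246] pointing down, gripper open.
Joint ranges: [-3.07, 3.07], [-1.43, 2.12], [-1.02, 1.25], [-3.03, 1.67], [-3.05, -0], [-3.03, 3.03]. Speed limits (rad/s): [2.39, 2.39, 3.01, 3.14, 3.14, 3.14].

### API

Orientations are given as a unit quaternion [w, x, y, z].
In Python, from plant import robot gives the robot as it stands. The module is installed in compiled form; this text tells all that it offers.
- The arm moves only by the shell command python3 -m jog 'ROWS' [OPENING]. ROWS is JSON, a list of rows, each a list of 2 entries, a list of its own where there are three numbers: the shift along the tool's x, y, z in cm, then the turn, a rotation vector about the tool's x, y, z in degrees. In form: [[[tx, ty, tz], [wx, wy, wz]], ...]. A call has exactly 5 rows; each row is the pose to reach, as a shift and turn from the pose measured when the call began, along the tool's axes at that moment; what a row does not reach only later rows make up. A row lasts 1/12 s, in which the tool goes at most 41.7 mm and 7.16 degrees, less where a joint would pass 70% of its speed; a pose out of reach is approached as far as the arm can. A call with a gripper value outside its range is refused whole. OPENING is the opening, from 0 (shut) to 1 (fully open), set as the call begins (- or left out, the last holds). The fingers move at their own pace and stop on an object; the grip force is fixed at half the most. Time passes only in rows, so rows that repeat a pose let the fingers close, or fill a call up. It gives the time, the measured TCP pose, the force and the opening at its end, in the units of the state.
- robot.state(): the state, without advancing time (a new reading comes with each control period).
- robot.camera(name): name is "scene" or "top" or "wrist"; returns the picture (400x640x3 uint8, blue, green, red); there is no depth.
- robot.camera_info(name): a dict with "fov_y" (degrees; the focal length in pixels is half the picture's height over the tangent of half this angle, whatever the lens; pixels are square), "cx", "cy" (the principal point, pixels), "distortion" ([k1, k2, p1, p2, k3] as OpenCV has them; the pictures are not rectified), "camera_from_world" (4x4, takes a point from world to camera coordinates). Camera axes: x right, y down, z forward; pixel columns grow to the right and rows downward; lengths in m; the calibration is good to about 2 mm. A picture is of the moment at which its call begins: read the wrist's pose just before it. camera_info takes no time and is no camera call; for the wrist camera it gives the pose at the moment of the call.
- robot.job_done(): hands the job in, once; it reports no verdict.
The state is a dict: "time_s": time; "joints": joint angles; "dq": joint speeds; "joint_efforts": joint torques, N m; "ee_pos": TCP position; "ee_rot": TCP orientation; "ft_force": force on the tool from outside, world axes, zero at the start; "moment": the same for the moment, N m; "opening": finger opening in m.
Only numpy, scipy, OpenCV 4.12 (cv2) and the standard library are available. Lean on these libraries where they do the work, as an engineer would, in place of code of your own. Each camera call takes 0.05 s, during which the arm holds its last target.

### The job

The finish-sample book lies open on the desk with its orange leaf not yet turned, raised a little over the stack of pages on one side of the spine. Without gripping it, push the leaf up from below with the fingertips, swing it gently over the spine and press it down until it lies flat on the stack on the other side, then take the hand away. Leave the book where it lies, and do not disturb the jar, the pen cup, the tape measure or the note pad.

Things in the scene. Friction and masses are not known exactly. Their poses are not given: they have to be found in the camera images.
- book: Open sample book, loose on the desk, about 2 kg. Origin: centre of its underside. x axis runs along the spine (away from the robot at yaw 0), y to the left-hand stack, z up. Black cover board 150 (x) by 290 (y) by 5 mm; on it two rigid page stacks, each 140 (x) by 115 (y) mm, from y = 15 to 130 mm either side of the spine, their tops 42.5 mm above the desk.
- spine (a point): Middle of the steel hinge rod on the spine, 45 mm above the book's underside; the leaf turns about this line, which runs along the book's x axis. Axes as the book's.
- leaf (a joint): Leaf angle about the spine: 0 = flat on the right-hand (-y) stack, 1.57 = upright, 3.14 = flat on the left-hand (+y) stack (right and left as the robot sees them), where it stops hard. Starts at 0.08 to 0.55. Stiff friction hinge (0.16 N m): the leaf stays where it is left and must be pushed all the way, with 2 to 3 N at its free edge.
- leaf_edge (a point): Middle of the leaf's free edge. The leaf is a rigid orange board with four colour samples on each face, 140 mm along the spine, 4 mm thick, reaching 160 mm from the spine to this edge, so that it overhangs the stack by 30 mm; at angle 0 its mid-plane is 45 mm above the desk. Its own -y axis points from the spine to the free edge. About 90 g.
- jar_mid (a point): Centre of a small clear jar with black lid, 50 mm across, 63 mm high, loose. Bystander.
- pencup_mid (a point): Centre of a grey pen cup, 56 mm across, 70 mm high (pens reach 130 mm), loose. Bystander.
- tape_mid (a point): Centre of a grey tape-measure case, 58 by 30 by 55 mm high, loose. Bystander.
- notes_mid (a point): Centre of a pale blue note pad, 75 by 75 by 20 mm high, loose. Bystander.

How it is judged:
On the way, in this order (a step that is already met when the one before it is completed fails the run):
1. the leaf has been turned past upright (value of joint leaf above 1.65 rad), for 0.05 s.
2. the leaf lies flat on the left-hand stack (value of joint leaf above 3.06 rad), for 0.2 s.
At the end, for the whole second after the job is handed in: The leaf lies flat on the left-hand stack (within 0.08 rad, about 13 mm at its free edge) and is at rest; the book lies flat, within 15 mm of where it was; each bystander is within 20 mm of where it stood (value of joint leaf above 3.06 rad and velocity of joint leaf between -0.05 and 0.05 rad/s and distance of book from where it was at the start of the episode below 0.015 m and angle between book's own z axis and vertical below 0.05 rad and linear speed of book below 0.02 m/s and distance of each of jar_mid, pencup_mid, tape_mid, notes_mid from where it was at the start of the episode below 0.02 m); the robot touches nothing.
It fails at once if the leaf is gripped (over 30 N from the fingers while it is being turned), or pressed down brutally (over 100 N) ((contact force between the fingers and leaf above 30 N and value of joint leaf below 2.9 rad) or contact force between the fingers and leaf above 100 N).
It fails at once if the leaf is flung or slammed (faster than 4 rad/s) (velocity of joint leaf above 4 rad/s or velocity of joint leaf below -4 rad/s).
It fails at once if the book is lifted, tipped or shoved more than 15 mm (height (world z) of book above 0.012 m or angle between book's own z axis and vertical above 0.1 rad or distance of book from where it was at the start of the episode above 0.015 m).
It fails at once if the jar, pen cup, tape measure or note pad is moved more than 20 mm or tipped over (distance of any of jar_mid, pencup_mid, tape_mid, notes_mid from where it was at the start of the episode above 0.02 m or angle between any of jar_mid, pencup_mid, tape_mid, notes_mid's own z axis and vertical above 0.4 rad).
It also fails if it takes over 54 s, if anything falls off the work surface, if the arm or the gripper's body presses on something with over 40 N, if the wrist force passes 120 N, or if a joint passes its speed limit or range.

## Working session

There is one attempt and no reset: what is moved stays moved. The work goes in short steps, Python scripts to look and compute and a shell command to move; the robot and the scene stay as the last step left them, time stands still between calls to the robot, and variables do not carry over. Pictures are saved under pics/ and viewed, and the job is handed in when it is done.

```bash
mkdir -p pics; python3 - <<'E'
from plant import robot
import cv2
s=robot.state();print(s, robot.tip_extent)
for n in ("scene","top","wrist"):
    im=robot.camera(n);cv2.imwrite(f"pics/{n}0.png",im);print(n,robot.camera_info(n))
E
```

```text
{'time_s': 0.0, 'joints': array([ 1.47210162e+00,  3.59412583e-01,  1.10728736e-02, -3.34783618e-04,
       -1.22411062e+00, -2.88079529e-01]), 'dq': array([ 0.0007926 , -0.00123246,  0.00061544, -0.00034064,  0.00030604,
       -0.00156911]), 'joint_efforts': array([ 5.64721831e-04, -5.82716238e+01,  2.93055475e+01,  6.99728832e+00,
        6.95289214e-03, -1.73808612e-04]), 'ee_pos': array([0.25448018, 0.62470311, 0.24461492]), 'ee_rot': array([ 8.38175736e-04,  9.81347611e-01, -1.92239844e-01, -7.84868730e-05]), 'ft_force': array([0.1797186 , 0.09309844, 0.10987051]), 'moment': array([-0.00912721, -0.04329936,  0.01180247]), 'opening': 0.08759776160675202} 0.019
scene {'fov_y': 48.24951273195543, 'cx': 329.2179162999594, 'cy': 198.3776778325336, 'distortion': array([-0.00247186,  0.        ,  0.        ,  0.        ,  0.        ]), 'camera_from_world': array([[-0.74744915,  0.66409666, -0.01718733,  0.38695212],
       [ 0.42701146,  0.46046574, -0.77822395, -0.23342616],
       [-0.50890174, -0.58902201, -0.62775161,  1.3730686 ],
       [ 0.        ,  0.        ,  0.        ,  1
[... 195 characters left out ...]
from_world': array([[ 0.01056383, -0.99959797,  0.02631154,  0.05600703],
       [-0.98729749, -0.01459827, -0.15821047,  0.59136397],
       [ 0.15853096, -0.02430601, -0.98705479,  0.72153178],
       [ 0.        ,  0.        ,  0.        ,  1.        ]])}
wrist {'fov_y': 58.81712489334611, 'cx': 318.03797378366227, 'cy': 200.87212100705383, 'distortion': array([-0.02087398,  0.        ,  0.        ,  0.        ,  0.        ]), 'camera_from_world': array([[-0.37825647, -0.9257001 ,  0.00116659,  0.67445863],
       [-0.88281918,  0.36111316,  0.30037906, -0.0386429 ],
       [-0.2784822 ,  0.11259043, -0.95381919,  0.39252678],
       [ 0.        ,  0.        ,  0.        ,  1.        ]])}
```

View pics/scene0.png

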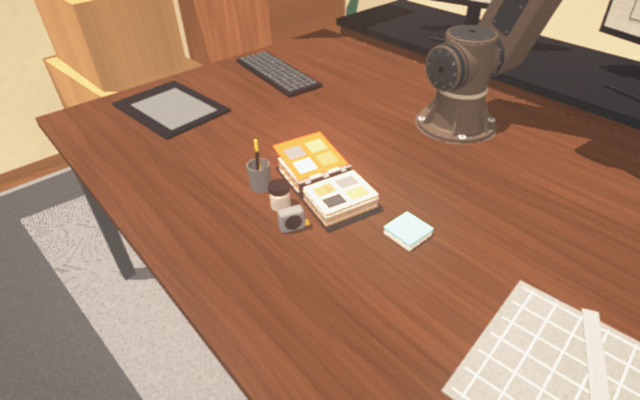

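View pics/top0.png

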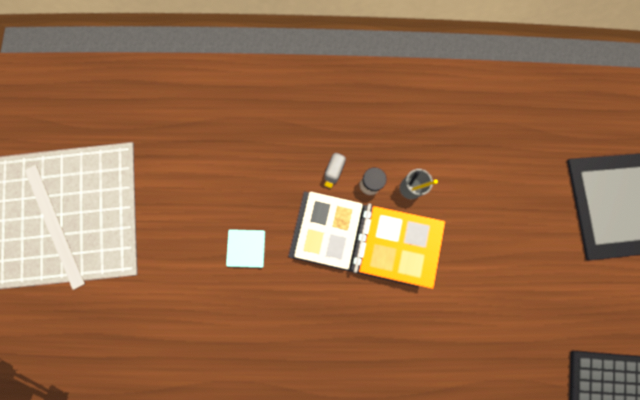

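View pics/wrist0.png

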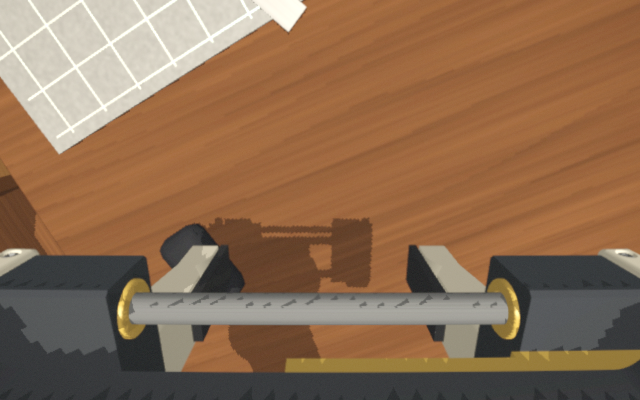

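Top view: orange leaf at px (360–445, 207–287), spine near (363,238), left stack (295–362,193–268). The jar (373,180) and pen cup (418,185) are beyond it, the tape at (335,170) and the pad at (246,248). I'll measure these next.

```bash
cat > h.py <<'E'
import numpy as np, cv2
from plant import robot
def cam(n,info=None):
    i=info or robot.camera_info(n); f=200/np.tan(np.radians(i["fov_y"]/2))
    return np.array([[f,0,i["cx"]],[0,f,i["cy"]],[0,0,1]]),i["distortion"],i["camera_from_world"]
def ray(n,p,info=None):
    K,d,T=cam(n,info); u=cv2.undistortPoints(np.array([[p]],float),K,d)[0,0]
    R=T[:3,:3]; return -R.T@T[:3,3], R.T@np.array([u[0],u[1],1])
def onz(n,p,z,info=None):
    o,v=ray(n,p,info); return o+v*(z-o[2])/v[2]
def proj(n,P,info=None):
    K,d,T=cam(n,info); return cv2.projectPoints(np.array(P,float).reshape(-1,1,3),cv2.Rodrigues(T[:3,:3])[0],T[:3,3],K,d)[0][:,0]
E
python3 - <<'E'
from h import *
im=cv2.imread("pics/top0.png"); 
c=cv2.resize(im[140:300,220:460],None,fx=3.3,fy=3.3,interpolation=cv2.INTER_CUBIC);cv2.imwrite("pics/topc.png",c)
im2=cv2.imread("pics/scene0.png")
cv2.imwrite("pics/scenec.png",cv2.resize(im2[120:260,230:440],None,fx=3.8,fy=3.8,interpolation=cv2.INTER_CUBIC))
hsv=cv2.cvtColor(im,cv2.COLOR_BGR2HSV)
m=cv2.inRange(hsv,(15,150,180),(32,255,255)); m[:, :355]=0
m[:200]=0
m=cv2.morphologyEx(m,cv2.MORPH_CLOSE,np.ones((5,5)))
cs=max(cv2.findContours(m,0,2)[0],key=cv2.contourArea); h=cv2.convexHull(cs)
print("leaf",cv2.approxPolyDP(h,4,True)[:,0].tolist())
m=cv2.inRange(hsv,(0,0,170),(40,70,255)); m[:,:285]=0; m[:,370:]=0;m[:185]=0
m=cv2.morphologyEx(m,cv2.MORPH_CLOSE,np.ones((3,3)))
cs=max(cv2.findContours(m,0,2)[0],key=cv2.contourArea); print("stack",cv2.approxPolyDP(cv2.convexHull(cs),4,True)[:,0].tolist())
E
```

```text
leaf [[374, 206], [444, 221], [432, 287], [360, 271]]
stack [[309, 192], [362, 204], [348, 268], [294, 255]]
```

View pics/topc.png

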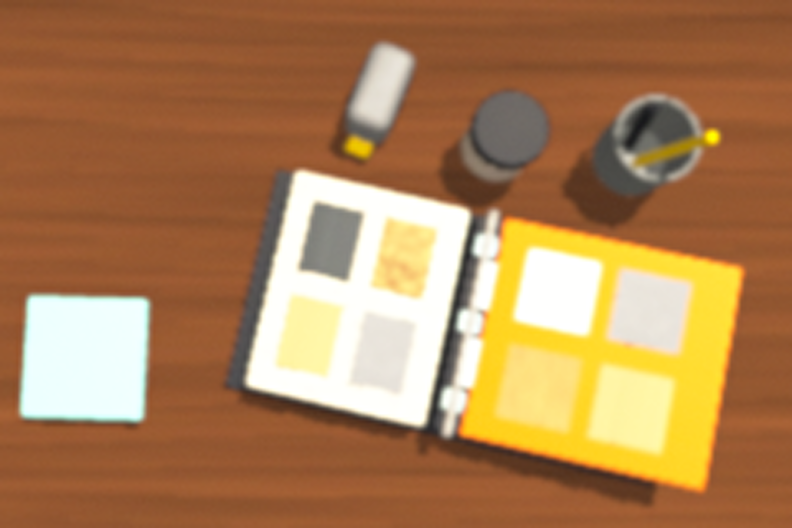

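View pics/scenec.png

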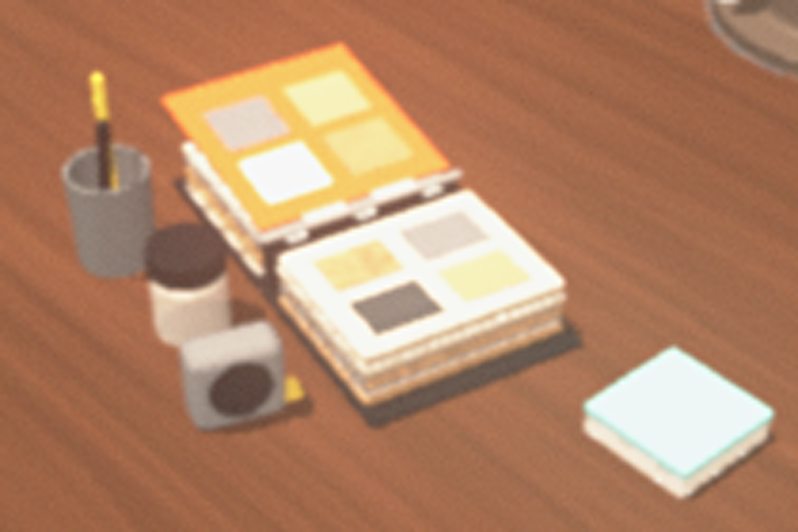

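```bash
python3 - <<'E'
from h import *
S=[[309,192],[362.5,204],[348.5,268.5],[294,255]] # far-left, far-right, near-right, near-left
P=np.array([onz("top",p,.0425)[:2] for p in S]);print(P.round(4))
L=np.array([[.07,.13],[.07,.015],[-.07,.015],[-.07,.13]])
Lc=L-L.mean(0);Pc=P-P.mean(0);H=Lc.T@Pc
a=np.arctan2(H[0,1]-H[1,0],H[0,0]+H[1,1]);R=np.array([[np.cos(a),-np.sin(a)],[np.sin(a),np.cos(a)]])
t=P.mean(0)-R@L.mean(0);print("book",t,np.degrees(a),"res",(L@R.T+t-P).round(4).tolist())
def tri(p,q):
    o1,v1=ray("top",p);o2,v2=ray("scene",q)
    k=np.linalg.lstsq(np.stack([v1,-v2],1),o2-o1,rcond=None)[0]
    A=o1+v1*k[0];B=o2+v2*k[1];return (A+B)/2,np.linalg.norm(A-B)
for p,q in (([445,220.5],[230+163/3.8,120+98/3.8]),([433,288],[230+343/3.8,120+44/3.8])):
    X,e=tri(p,q);b=R.T@(X[:2]-t);print("edge",X.round(4),e.round(4),"book fr",b.round(4),"ang",np.arctan2(X[2]-.045,-b[1]), np.hypot(X[2]-.045,b[1]))
q=lambda x,y:(220+x/3.3,140+y/3.3)
for n,p,z in(("jar",q(510,130),.063),("cup",q(655,135),.07),("tape",q(386,82),.055),("pad",q(86,357),.02)):
    X=onz("top",p,z);print(n,X.round(3),"bk",(R.T@(X[:2]-t)).round(3))
X,_=tri(q(711,137),(230+97/3.8,120+78/3.8));print("pen top",X,R.T@(X[:2]-t))
E
```

```text
[[ 0.6072  0.0896]
 [ 0.5829 -0.0251]
 [ 0.447   0.0051]
 [ 0.4736  0.1187]]
book [ 0.51204006 -0.02371276] -12.458621779151692 res [[0.0012, -0.0015], [0.0007, 0.0009], [-0.0001, 0.001], [-0.0018, -0.0004]]
edge [ 0.5456 -0.1929  0.0632] 0.0053 book fr [ 0.0693 -0.1579] ang 0.11489566191402065 0.15899066415712867
edge [ 0.408  -0.1627  0.0631] 0.0053 book fr [-0.0716 -0.1582] ang 0.11369382749699214 0.15921703522464312
jar [ 0.633 -0.048  0.063] bk [0.123 0.002]
cup [ 0.629 -0.14   0.07 ] bk [ 0.14  -0.088]
tape [0.665 0.031 0.055] bk [0.137 0.086]
pad [0.487 0.223 0.02 ] bk [-0.078  0.235]
pen top [ 0.61565238 -0.15512271  0.12522835] [ 0.12952213 -0.10596276]
```

```bash
cat >> h.py <<'E'
from scipy.spatial.transform import Rotation as Ro
t=np.array([.512,-.0237]); yaw=np.radians(-12.46)
bx=np.array([np.cos(yaw),np.sin(yaw),0]); by=np.array([-np.sin(yaw),np.cos(yaw),0]); Z=np.array([0,0,1.])
def pose(xb,yc,zc,e):
    """tip upper corner at book (xb,yc,zc), finger elevation e deg (90=vertical). tool y=-book x"""
    th=np.radians(90-e); z=np.sin(th)*by-np.cos(th)*Z; y=-bx; x=np.cross(y,z)
    Tc=np.array([*t,0])+xb*bx+yc*by+zc*Z
    return Tc+.0095*x-.019*z, np.stack([x,y,z],1)
def leafpose(xb,phi,e,r=.135,push=0):
    f=np.radians(phi); c=r*np.array([-np.cos(f),np.sin(f)])+(.002-push)*np.array([-np.sin(f),-np.cos(f)])
    return pose(xb,c[0],.045+c[1],e)
def cur():
    s=robot.state(); return s,np.array(s["ee_pos"]),Ro.from_quat(np.roll(s["ee_rot"],-1))
def rel(p,R):
    s,p0,R0=cur(); d=R0.inv().apply(p-p0)*100; w=(R0.inv()*Ro.from_matrix(R)).as_rotvec(degrees=True)
    return d.round(1).tolist(),w.round(1).tolist()
def where():
    s,p,R=cur(); M=R.as_matrix(); tc=p-.0095*M[:,0]+.019*M[:,2]; d=tc-np.array([*t,0])
    print("t",round(s["time_s"],2),"tip book",np.round([d@bx,d@by,tc[2]],4),"elev",round(90-np.degrees(np.arctan2(M[:,2]@by,-M[2,2])),1),"F",np.round(s["ft_force"],1),"j",np.round(s["joints"],2),"op",round(s["opening"],3))
E
python3 - <<'E'
from h import *
i=robot.camera_info("wrist");T=i["camera_from_world"];C=-T[:3,:3].T@T[:3,3]
s,p,R=cur();print("cam in tool",R.inv().apply(C-p))
where()
P,M=pose(-.025,-.24,.25,90);print(P,rel(P,M))
E
```

```text
cam in tool [ 8.17902005e-02  6.82571809e-06 -1.40378395e-01]
t 0.15 tip book [-0.4007  0.5793  0.2258] elev 90.1 F [0.3 0.  0.4] j [ 1.47  0.36  0.01 -0.   -1.22 -0.29] op 0.088
[ 0.43375721 -0.26192955  0.269     ] ([50.1, 75.4, -2.3], [0.1, -0.1, 80.3])
```

```bash
python3 -m jog '[[[2,3,0],[0,0,6]],[[4,6,0],[0,0,12]],[[6.2,9.4,0],[0,0,18]],[[8.5,12.8,0],[0,0,24]],[[11,16.5,0],[0,0,30]]]' 0; python3 - <<'E'
from h import *
where();print(rel(*pose(-.025,-.24,.25,90)))
E
```

```text
time_s: 0.57
ee_pos: [0.2935, 0.4315, 0.2446]
ee_rot: [0.001, 0.897, -0.442, 0.0]
ft_force: [1.2, -0.3, 0.5]
opening: 0.0597
t 0.57 tip book [-0.3188  0.4034  0.2256] elev 90.1 F [ 1.2 -0.3  0.5] j [ 1.35  0.11 -0.32 -0.   -1.14 -0.69] op 0.06
([63.5, 31.2, -2.3], [0.1, -0.1, 50.0])
```

```bash
python3 - <<'E'
from h import *
M=pose(0,0,0,90)[1]
print(rel(np.array([.42,.27,.255]),M))
E
```

```text
([20.5, -0.2, -1.0], [0.1, -0.1, 50.0])
```

```bash
python3 -m jog '[[[4,0,0],[0,0,6]],[[8,0,0],[0,0,12]],[[12,0,-0.5],[0,0,18]],[[16,0,-1],[0,0,24]],[[20,0,-1],[0,0,30]]]' 0; python3 - <<'E'
from h import *
where();print(cur()[1]); print(rel(np.array([.45,.08,.265]),pose(0,0,0,90)[1]))
E
```

```text
time_s: 0.98
ee_pos: [0.4163, 0.2715, 0.256]
ee_rot: [-0.0, 0.751, -0.661, 0.0]
ft_force: [1.2, 0.2, 0.1]
opening: 0.0265
t 0.98 tip book [-0.1603  0.2765  0.237 ] elev 90.0 F [1.2 0.2 0.1] j [ 0.97  0.06 -0.35  0.   -1.16 -0.85] op 0.027
[0.41634204 0.27148561 0.25595634]
([19.4, -0.9, -0.9], [-0.0, -0.0, 19.8])
```

```bash
python3 -m jog '[[[4,0,0],[0,0,4]],[[8,0,0],[0,0,8]],[[12,-0.5,-0.5],[0,0,12]],[[16,-0.9,-1],[0,0,16]],[[19.4,-0.9,-1],[0,0,19.8]]]' 0; python3 - <<'E'
from h import *
where();print(rel(np.array([.45,-.1,.267]),pose(0,0,0,90)[1]))
print(rel(*pose(-.025,-.25,.25,90)))
E
```

```text
time_s: 1.4
ee_pos: [0.4504, 0.078, 0.2671]
ee_rot: [0.001, -0.625, 0.781, -0.001]
ft_force: [0.3, -0.7, -0.3]
opening: 0.0007
t 1.4 tip book [-0.082   0.0956  0.2481] elev 90.0 F [ 0.3 -0.7 -0.3] j [ 0.61 -0.03 -0.41  0.   -1.18 -0.83] op 0.001
([17.4, -3.9, 0.0], [-0.1, 0.0, -0.2])
([34.5, -5.8, -0.2], [-0.1, 0.0, -0.2])
```

```bash
python3 -m jog '[[[4,-0.6,0],[0,0,0]],[[8,-1.2,0],[0,0,0]],[[12,-2,0],[0,0,0]],[[16,-2.6,0],[0,0,0]],[[19.5,-3.2,0],[0,0,0]]]' 0; python3 - <<'E'
from h import *
where()
print(rel(*pose(-.025,-.25,.22,60)))
print(rel(*pose(-.025,-.25,.2,50)))
E
```

```text
time_s: 1.82
ee_pos: [0.4379, -0.1214, 0.2672]
ee_rot: [0.001, -0.625, 0.781, -0.001]
ft_force: [1.4, 0.2, -0.5]
opening: 0.0006
t 1.82 tip book [-0.0512 -0.1019  0.2482] elev 90.0 F [ 1.4  0.2 -0.5] j [ 0.17 -0.03 -0.42  0.   -1.18 -0.39] op 0.001
([15.6, -2.7, 3.6], [-0.2, -30.0, -0.2])
([15.8, -2.7, 5.9], [-0.2, -40.0, -0.2])
```

```bash
python3 -m jog '[[[3.2,-0.5,0.7],[0,-6,0]],[[6.3,-1.1,1.4],[0,-12,0]],[[9.4,-1.6,2.2],[0,-18,0]],[[12.5,-2.2,2.9],[0,-24,0]],[[15.6,-2.7,3.6],[0,-30,0]]]' 0; python3 - <<'E'
from h import *
where()
print(rel(*pose(-.025,-.24,.15,30)))
E
```

```text
time_s: 2.23
ee_pos: [0.4315, -0.2714, 0.2345]
ee_rot: [0.185, -0.608, 0.758, 0.145]
ft_force: [2.8, 0.8, 1.3]
opening: 0.0005
t 2.23 tip book [-0.0251 -0.2421  0.222 ] elev 62.8 F [2.8 0.8 1.3] j [-0.53  0.25 -0.08 -0.46 -1.42  0.42] op 0.001
([4.0, 0.0, 7.3], [-0.3, -32.8, 0.1])
```

```bash
python3 -m jog '[[[0.8,0,1.5],[0,-6.5,0]],[[1.6,0,3],[0,-13,0]],[[2.4,0,4.5],[0,-19.5,0]],[[3.2,0,6],[0,-26,0]],[[4,0,7.3],[-0.3,-32.8,0]]]' 0; python3 - <<'E'
from h import *
where()
print(rel(*pose(-.025,-.2,.06,30)))
print(rel(*pose(-.025,-.2,.04,30)))
im=robot.camera("scene");cv2.imwrite("pics/s1.png",im)
E
```

```text
time_s: 2.65
ee_pos: [0.4314, -0.2748, 0.151]
ee_rot: [0.392, -0.542, 0.674, 0.313]
ft_force: [1.2, 0.5, -1.3]
opening: 0.0004
t 2.65 tip book [-0.0245 -0.2413  0.1498] elev 29.7 F [ 1.2  0.5 -1.3] j [-0.82  0.62  0.07 -0.81 -1.73  0.78] op 0.0
([5.7, 0.1, 8.0], [-0.1, 0.3, 0.1])
([7.5, 0.1, 9.0], [-0.1, 0.3, 0.1])
```

View pics/s1.png

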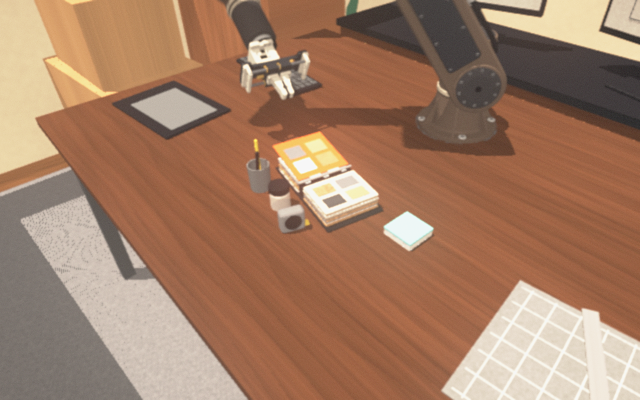

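```bash
python3 -m jog '[[[1.5,0,1.8],[0,0,0]],[[3,0,3.6],[0,0,0]],[[4.5,0,5.4],[0,0,0]],[[6,0,7.2],[0,0,0]],[[7.5,0,8.6],[0,0,0]]]' 0; python3 - <<'E'
from h import *
where()
print(rel(*pose(-.025,-.14,.04,30)))
im=robot.camera("top");cv2.imwrite("pics/t1.png",im[100:300,250:550].repeat(2,0).repeat(2,1))
im=robot.camera("scene");cv2.imwrite("pics/s2.png",cv2.resize(im[50:250,180:420],None,fx=3,fy=3))
E
```

```text
time_s: 3.12
ee_pos: [0.4355, -0.2338, 0.0305]
ee_rot: [0.394, -0.534, 0.674, 0.326]
ft_force: [0.6, -0.1, -0.1]
opening: 0.0007
t 3.12 tip book [-0.0293 -0.2005  0.0298] elev 28.5 F [ 0.6 -0.1 -0.1] j [-0.78  0.77 -0.02 -0.84 -1.56  0.91] op 0.001
([-3.8, -0.4, 4.8], [0.4, 1.5, -1.0])
```

View pics/t1.png

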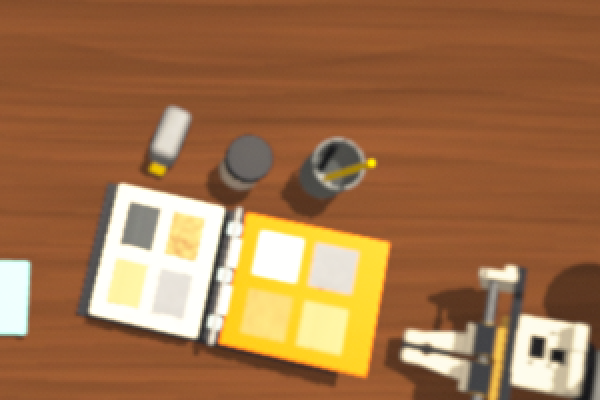

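View pics/s2.png

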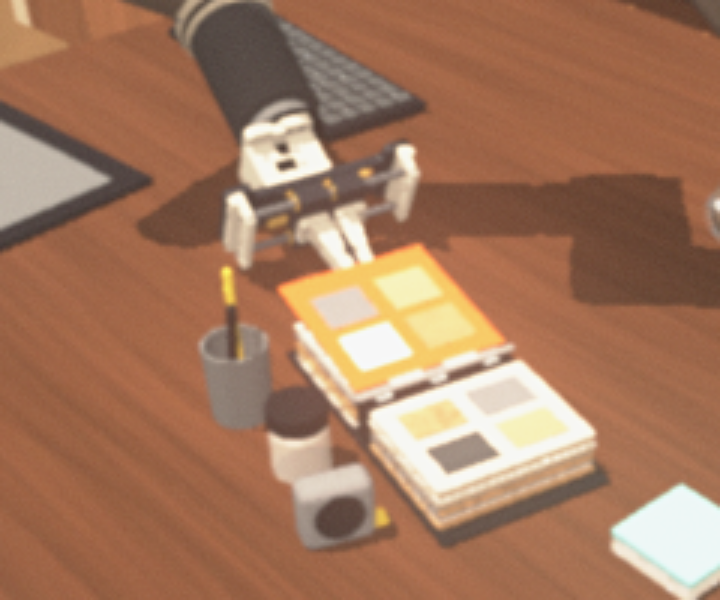

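Leaf edge at about (375,310) in the enlarged top view; the closed fingertips are at (403,345), just outside it and low. Next I slide them under the overhang.

```bash
python3 -m jog '[[[-0.7,0,1],[0,0,0]],[[-1.4,-0.1,2],[0,0.5,0]],[[-2.1,-0.2,3],[0,0.8,0]],[[-2.8,-0.3,4],[0,1,0]],[[-3.3,-0.4,4.9],[0,1.5,0]]]' 0; python3 - <<'E'
from h import *
where()
print(rel(*leafpose(-.025,20,28)))
E
```

```text
time_s: 3.63
ee_pos: [0.4522, -0.1751, 0.0366]
ee_rot: [0.385, -0.537, 0.679, 0.32]
ft_force: [-0.1, -1.0, 0.4]
opening: 0.0004
t 3.63 tip book [-0.0257 -0.1395  0.0354] elev 29.9 F [-0.1 -1.   0.4] j [-0.69  0.71 -0.1  -0.88 -1.49  0.89] op 0.0
([-5.2, 0.0, -1.6], [0.5, -1.9, -1.1])
```

```bash
python3 -m jog '[[[-1,0,-0.3],[0,0,0]],[[-2,0,-0.6],[0,0,0]],[[-3,0,-0.9],[0,0,0]],[[-4,0,-1.2],[0,0,0]],[[-5,0,-1.6],[0,-1,0]]]' 0; python3 - <<'E'
from h import *
where()
print(rel(*leafpose(-.025,40,30)))
im=robot.camera("scene");cv2.imwrite("pics/s3.png",cv2.resize(im[50:250,180:420],None,fx=3,fy=3))
E
```

```text
time_s: 4.05
ee_pos: [0.456, -0.1646, 0.0898]
ee_rot: [0.391, -0.535, 0.675, 0.324]
ft_force: [0.2, -0.0, -1.7]
opening: 0.0004
t 4.05 tip book [-0.0242 -0.1284  0.0889] elev 29.0 F [ 0.2 -0.  -1.7] j [-0.68  0.63 -0.1  -0.89 -1.54  0.82] op 0.0
([-4.8, 0.2, 0.1], [0.4, 1.0, -1.0])
```

View pics/s3.png

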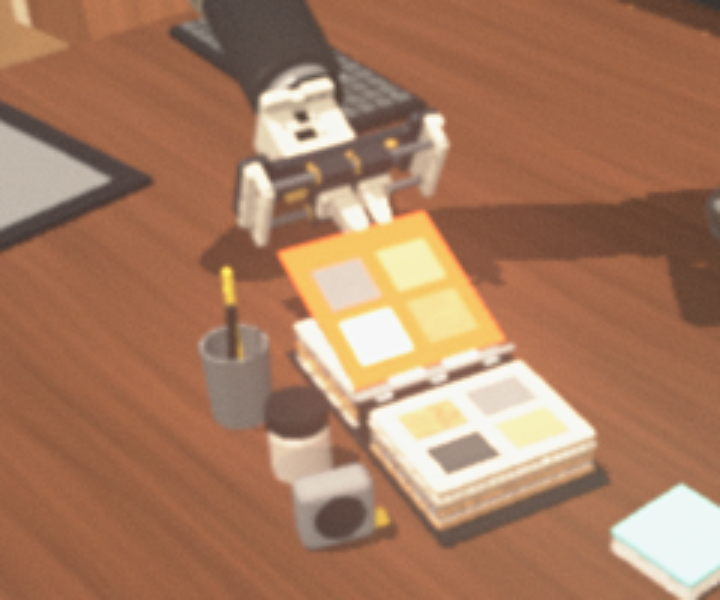

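The leaf is up about 20° and the fingertips are under its edge at (360,220). The force is small, so I continue.

```bash
python3 -m jog '[[[-1,0,0],[0,0,0]],[[-2,0,0],[0,0,0]],[[-3,0.1,0],[0,0,0]],[[-4,0.2,0],[0,1,0]],[[-4.8,0.2,0.1],[0,1,-1]]]' 0; python3 - <<'E'
from h import *
where()
print(rel(*leafpose(-.025,50,35)))
print(rel(*leafpose(-.025,60,42)))
E
```

```text
time_s: 4.52
ee_pos: [0.4606, -0.1408, 0.134]
ee_rot: [0.389, -0.544, 0.673, 0.315]
ft_force: [0.3, -1.1, -1.8]
opening: 0.0001
t 4.52 tip book [-0.0251 -0.1042  0.1327] elev 29.9 F [ 0.3 -1.1 -1.8] j [-0.64  0.54 -0.12 -0.91 -1.56  0.77] op 0.0
([-2.2, -0.0, 0.6], [0.4, 5.1, 0.2])
([-4.6, -0.0, 1.5], [0.3, 12.1, 0.2])
```

```bash
python3 -m jog '[[[-0.9,0,0.2],[0,2,0]],[[-1.8,0,0.4],[0,4,0]],[[-2.7,0,0.7],[0,6.5,0]],[[-3.6,0,1.1],[0,9,0]],[[-4.6,0,1.5],[0,12,0]]]' 0; python3 - <<'E'
from h import *
where()
print(rel(*leafpose(-.025,70,48)))
print(rel(*leafpose(-.025,80,55)))
E
```

```text
time_s: 4.93
ee_pos: [0.468, -0.1054, 0.1667]
ee_rot: [0.316, -0.574, 0.71, 0.256]
ft_force: [-0.0, -0.5, -1.4]
opening: 0.0004
t 4.93 tip book [-0.0255 -0.0688  0.161 ] elev 42.0 F [-0.  -0.5 -1.4] j [-0.48  0.35 -0.18 -0.81 -1.4   0.57] op 0.0
([-2.3, -0.1, 0.8], [0.3, 6.0, 0.3])
([-4.6, -0.1, 1.9], [0.3, 13.0, 0.3])
```

```bash
python3 -m jog '[[[-0.9,0,0.2],[0,2,0]],[[-1.8,0,0.6],[0,4.5,0]],[[-2.7,0,1],[0,7,0]],[[-3.6,0,1.4],[0,10,0]],[[-4.6,0,1.9],[0,13,0]]]' 0; python3 - <<'E'
from h import *
where()
print(rel(*leafpose(-.025,90,62)))
print(rel(*leafpose(-.025,100,68)))
im=robot.camera("scene");cv2.imwrite("pics/s4.png",cv2.resize(im[50:250,180:420],None,fx=3,fy=3))
E
```

```text
time_s: 5.35
ee_pos: [0.4773, -0.061, 0.1889]
ee_rot: [0.233, -0.6, 0.742, 0.188]
ft_force: [0.4, -0.5, -1.0]
opening: 0.0005
t 5.35 tip book [-0.026  -0.0253  0.1788] elev 55.1 F [ 0.4 -0.5 -1. ] j [-0.24  0.19 -0.25 -0.65 -1.22  0.29] op 0.0
([-2.2, -0.1, 1.1], [0.2, 6.9, 0.4])
([-4.3, -0.1, 2.5], [0.1, 12.9, 0.4])
```

View pics/s4.png

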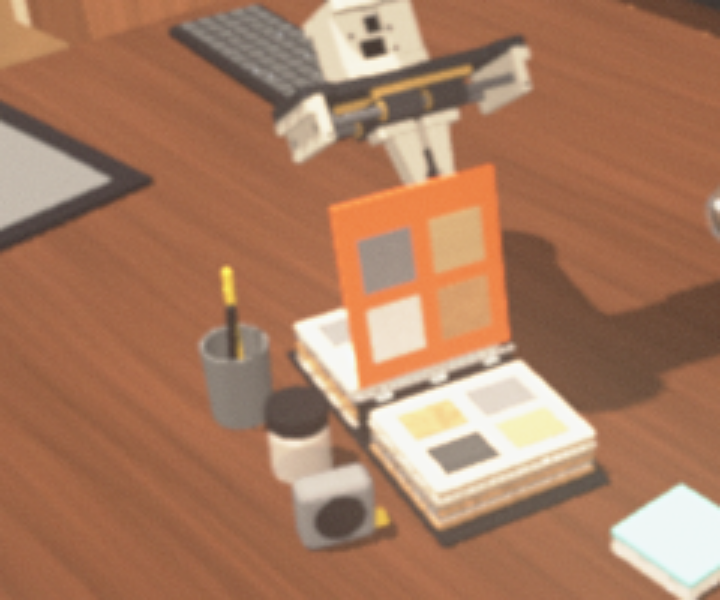

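The leaf is close to upright, with its top edge at (415,185), and the fingers are behind it. The book has not moved.

```bash
python3 -m jog '[[[-0.9,0,0.3],[0,2.5,0]],[[-1.8,0,0.8],[0,5,0]],[[-2.6,0,1.3],[0,7.5,0]],[[-3.4,-0.1,1.9],[0,10,0]],[[-4.3,-0.1,2.5],[0,13,0]]]' 0; python3 - <<'E'
from h import *
where()
print(rel(*leafpose(-.025,110,76)))
print(rel(*leafpose(-.025,120,84)))
E
```

```text
time_s: 5.82
ee_pos: [0.4892, -0.0101, 0.1955]
ee_rot: [0.148, -0.619, 0.763, 0.117]
ft_force: [-0.8, -1.6, -1.4]
opening: 0.0005
t 5.82 tip book [-0.0253  0.0242  0.1813] elev 68.3 F [-0.8 -1.6 -1.4] j [ 0.08  0.1  -0.34 -0.42 -1.05 -0.09] op 0.0
([-1.8, -0.0, 1.5], [-0.1, 7.7, 0.6])
([-3.7, -0.1, 3.1], [-0.1, 15.7, 0.6])
```

```bash
python3 -m jog '[[[-0.7,0,0.5],[0,3,0]],[[-1.4,0,1.1],[0,6,0]],[[-2.1,0,1.7],[0,9,0]],[[-2.9,0,2.4],[0,12,0]],[[-3.7,-0.1,3.1],[0,15.7,0.6]]]' 0; python3 - <<'E'
from h import *
where()
print(rel(*leafpose(-.025,130,88)))
print(rel(*leafpose(-.025,140,90)))
E
```

```text
time_s: 6.23
ee_pos: [0.4989, 0.0349, 0.1809]
ee_rot: [0.041, -0.625, 0.779, 0.031]
ft_force: [-1.5, -1.2, -0.6]
opening: 0.0004
t 6.23 tip book [-0.0253  0.0659  0.1629] elev 84.1 F [-1.5 -1.2 -0.6] j [ 0.4   0.11 -0.44 -0.1  -0.96 -0.56] op 0.0
([-1.9, -0.0, 1.5], [-0.1, 3.9, -0.0])
([-3.5, -0.0, 3.2], [-0.1, 5.9, -0.0])
```

```bash
python3 -m jog '[[[-0.7,0,0.5],[0,1,0]],[[-1.4,0,1.1],[0,2,0]],[[-2.1,0,1.7],[0,3.5,0]],[[-2.8,0,2.4],[0,5,0]],[[-3.5,0,3.2],[0,5.9,0]]]' 0; python3 - <<'E'
from h import *
where()
print(rel(*leafpose(-.025,150,90)))
print(rel(*leafpose(-.025,160,90)))
im=robot.camera("scene");cv2.imwrite("pics/s5.png",cv2.resize(im[50:250,180:420],None,fx=3,fy=3))
E
```

```text
time_s: 6.65
ee_pos: [0.5065, 0.0726, 0.1526]
ee_rot: [-0.0, -0.626, 0.78, -0.001]
ft_force: [-0.5, -0.5, 0.3]
opening: 0.0007
t 6.65 tip book [-0.0262  0.1023  0.1336] elev 90.1 F [-0.5 -0.5  0.3] j [ 0.53  0.17 -0.47  0.   -0.92 -0.75] op 0.001
([-1.4, -0.1, 1.9], [-0.1, -0.1, 0.0])
([-2.4, -0.1, 4.0], [-0.1, -0.1, 0.0])
```

View pics/s5.png

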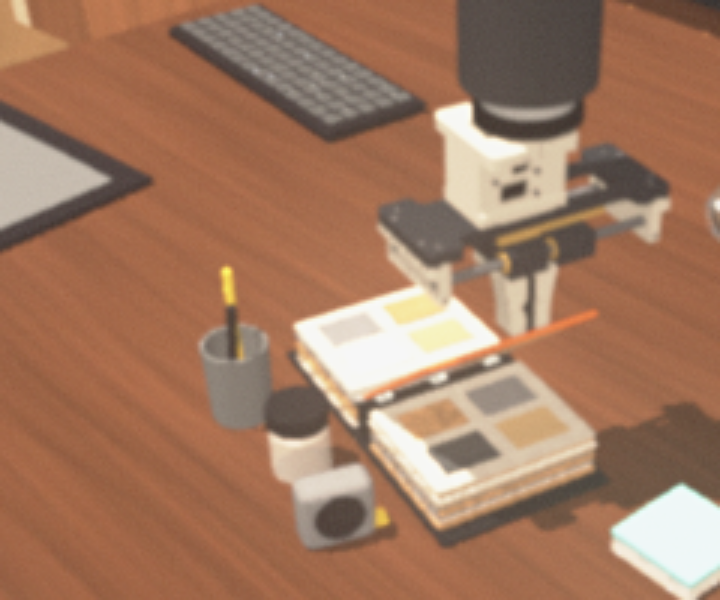

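The leaf is past 135°, seen edge-on from (370,400) to (595,315), and the fingertips are on its outer face.

```bash
python3 -m jog '[[[-0.6,0,0.7],[0,0,0]],[[-1.1,0,1.4],[0,0,0]],[[-1.6,0,2.2],[0,0,0]],[[-2,-0.1,3.1],[0,0,0]],[[-2.4,-0.1,4],[0,0,0]]]' 0; python3 - <<'E'
from h import *
where()
print(rel(*leafpose(-.025,170,90)))
print(rel(*leafpose(-.025,177,90)))
E
```

```text
time_s: 7.12
ee_pos: [0.5124, 0.0967, 0.1101]
ee_rot: [-0.001, -0.626, 0.78, -0.0]
ft_force: [-0.4, -0.1, 1.5]
opening: 0.0004
t 7.12 tip book [-0.0255  0.1271  0.091 ] elev 90.1 F [-0.4 -0.1  1.5] j [ 0.56  0.24 -0.5   0.   -0.83 -0.78] op 0.0
([-0.6, -0.1, 2.1], [0.0, -0.1, 0.0])
([-0.8, -0.1, 3.7], [0.0, -0.1, 0.0])
```

```bash
python3 -m jog '[[[-0.2,0,0.8],[0,0,0]],[[-0.4,0,1.6],[0,0,0]],[[-0.6,0,2.4],[0,0,0]],[[-0.7,0,3],[0,0,0]],[[-0.8,0,3.6],[0,0,0]]]' 0; python3 - <<'E'
from h import *
where()
E
```

```text
time_s: 7.53
ee_pos: [0.514, 0.1043, 0.0732]
ee_rot: [-0.001, -0.626, 0.78, -0.0]
ft_force: [-0.1, -0.7, 1.1]
opening: 0.0004
t 7.53 tip book [-0.0257  0.1349  0.0542] elev 90.1 F [-0.1 -0.7  1.1] j [ 0.58  0.3  -0.53  0.   -0.74 -0.79] op 0.0
```

```bash
python3 -m jog '[[[0,0,0.2],[0,0,0]],[[0,0,0.4],[0,0,0]],[[0,0,0.5],[0,0,0]],[[0,0,0.6],[0,0,0]],[[0,0,0.7],[0,0,0]]]' 0; python3 -m jog '[[[0,0,0.05],[0,0,0]],[[0,0,0.1],[0,0,0]],[[0,0,0.15],[0,0,0]],[[0,0,0.15],[0,0,0]],[[0,0,0.15],[0,0,0]]]' 0
python3 - <<'E'
from h import *
where()
E
```

```text
time_s: 7.95
ee_pos: [0.514, 0.1042, 0.0664]
ee_rot: [-0.001, -0.626, 0.78, -0.0]
ft_force: [-1.3, 0.4, 0.7]
opening: 0.0005
time_s: 8.37
ee_pos: [0.5141, 0.1043, 0.0661]
ee_rot: [-0.001, -0.626, 0.78, -0.001]
ft_force: [-4.9, 0.1, 11.9]
opening: 0.0002
t 8.37 tip book [-0.0256  0.1349  0.0471] elev 90.1 F [-4.9  0.1 11.9] j [ 0.58  0.31 -0.54  0.   -0.72 -0.79] op 0.0
```

The tip height is 47.1 mm against 47 expected at the stop, and the force rises to 12 N, so the leaf is down. I lift off and check.

```bash
python3 -m jog '[[[0,0,0.1],[0,0,0]],[[0,0,0.1],[0,0,0]],[[0,0,-0.3],[0,0,0]],[[0,0,-1],[0,0,0]],[[0,0,-2],[0,0,0]]]' 0; python3 -m jog '[[[0,0,-3],[0,0,0]],[[0,0,-6],[0,0,0]],[[0,0,-9],[0,0,0]],[[0,0,-12],[0,0,0]],[[0,0,-15],[0,0,0]]]' 0
python3 -m jog '[[[3,0,0],[0,0,0]],[[6,0,0],[0,0,0]],[[10,0,0],[0,0,0]],[[14,0,0],[0,0,0]],[[18,0,0],[0,0,0]]]' 0
python3 - <<'E'
from h import *
where()
im=robot.camera("scene");cv2.imwrite("pics/s6.png",cv2.resize(im[100:260,200:440],None,fx=3.3,fy=3.3))
im=robot.camera("top");cv2.imwrite("pics/t6f.png",im);cv2.imwrite("pics/t6.png",cv2.resize(im[140:300,220:460],None,fx=3.3,fy=3.3,interpolation=cv2.INTER_CUBIC))
E
```

```text
time_s: 8.78
ee_pos: [0.5138, 0.1041, 0.0862]
ee_rot: [-0.001, -0.626, 0.78, -0.0]
ft_force: [-0.3, -0.3, -0.2]
opening: 0.0008
time_s: 9.2
ee_pos: [0.5138, 0.1043, 0.2389]
ee_rot: [-0.001, -0.626, 0.78, -0.001]
ft_force: [0.5, 0.3, -0.3]
opening: 0.0004
time_s: 9.62
ee_pos: [0.4743, -0.0728, 0.2404]
ee_rot: [-0.0, -0.627, 0.779, -0.001]
ft_force: [1.3, -0.8, -0.7]
opening: 0.0006
t 9.62 tip book [-0.0262 -0.0466  0.2214] elev 90.1 F [ 1.3 -0.8 -0.7] j [ 0.26  0.04 -0.41  0.   -1.12 -0.48] op 0.001
```

View pics/s6.png

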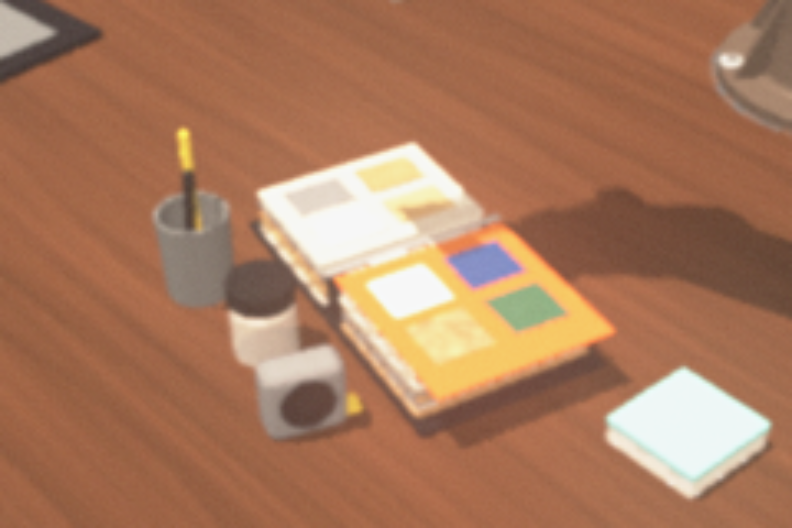

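View pics/t6.png

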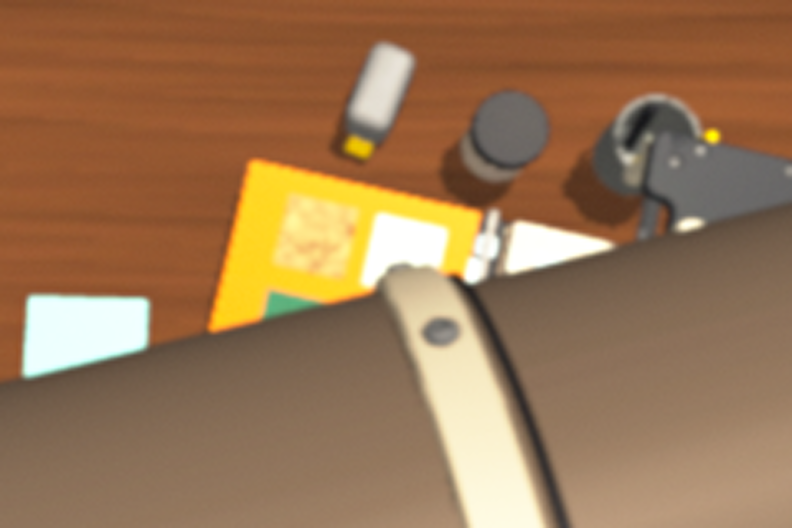

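```bash
python3 - <<'E'
from h import *
for phi in (180,175.3,170):
    f=np.radians(phi);o=[]
    for x in (.07,-.07):
        P=np.array([*t,0])+x*bx-.16*np.cos(f)*by+(.047+.16*np.sin(f))*Z
        o+=[((proj("scene",P)[0]-[200,100])*3.3).round(1),((proj("top",P)[0]-[220,140])*3.3).round(1)]
    print(phi,*o)
E
```

```text
180 [433.4 396.1] [250.7 158. ] [610.8 327.8] [197.9 371.5]
175.3 [432.7 380.5] [250.6 154.3] [611.5 312.4] [196.9 371.4]
170 [430.9 361.6] [252.6 150.4] [611.3 294. ] [197.8 371.8]
```

```bash
python3 -m jog '[[[0,0,0],[0,0,0]],[[0,0,0],[0,0,0]],[[0,0,0],[0,0,0]],[[0,0,0],[0,0,0]],[[0,0,0],[0,0,0]]]' 0; python3 -c "
from plant import robot
robot.job_done()"
```

```text
time_s: 10.13
ee_pos: [0.4736, -0.0746, 0.2403]
ee_rot: [-0.001, -0.625, 0.78, -0.001]
ft_force: [-0.2, 0.4, 0.1]
opening: -0.0002
the job is handed in; nothing more can be done
```

The leaf is turned and lies flat on the left-hand stack, and I handed the job in at about 10 s. I slid the closed fingertips under its overhang, pushed it up and over the spine with about 1–3 N at the wrist, and pressed it down. I then raised the hand to about 20 cm and held it still.

- **Leaf:** contact came at a tip height of 47.1 mm, against 47 mm expected at the stop, with about 12 N. Afterwards the free-edge corners in the scene view matched the drawn 180° position to within about 2 mm; at 3.06 rad they would sit well off.
- **Book and bystanders:** in the before and after pictures the book, jar, tape and note pad show no visible movement. This was by eye; I did not re-measure positions. The arm hid part of the final top view, including the leaf's near corner, the book's near side and parts of the note pad and pen cup, so for those I relied on the scene view.
- **Failed or disagreeing checks:** none failed. The only discrepancies were small: the two views' rays to the leaf edge missed each other by about 5 mm in the first measurement, and the tip ran 10 mm lower than planned (30 mm against 40 mm) on the way in.

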